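# Clear the used stoppers into the tray's trough

## Task

Clear the white sorting tray on the pharmacy bench: with closed fingers, sweep the three red rubber stoppers across its raised platform and over the open edge, so that all three drop into the sunken grey-floored trough along one side. Slide them steadily, do not pick them up or flick them, and leave the amber vial on the platform and the carton and bottle beside the tray standing where they are.

Things in the scene. Friction and masses are not known exactly. Their poses are not given: they have to be found in the camera images.
- tray: white sorting tray fixed to the bench, at any yaw. Origin on the bench surface (z = 0); z up. In its own frame: flat platform 40 mm above the bench, x -115 to 115 mm, y -120 to 100 mm. Lips 4 mm thick, 9 mm above the platform, edge its two x sides and its -y side; the +y side is open and drops straight into the trough (see trough)
- trough (a point): centre of the trough's grey floor, 131 mm along the tray's +y from its origin, 6 mm above the bench; same axes as the tray. Inside the trough, in the tray's frame: x -115 to 115 mm, y 100 to 162 mm. Walls 4 mm thick up to 50 mm above the bench on the three sides away from the platform
- platform (a point): tray's origin raised to the platform surface (40 mm above the bench); same axes. In this frame stoppers and vial stand in four rows along y, one in each row: x within 6 mm of -75, -25, 25 or 75 mm, in any order, y between -40 and 50 mm
- stopper_a: used rubber bottle stopper, brick red, loose, 10 to 17 g: a disc 30 mm across and 12 mm high with a plug 20 mm across on top, 20 mm high in all. Starts standing disc down on the tray's platform. Origin: centre of its underside; z up at the start, its yaw means nothing. It slides when pushed
- stopper_b: used rubber bottle stopper, brick red, loose, 10 to 17 g: a disc 30 mm across and 12 mm high with a plug 20 mm across on top, 20 mm high in all. Starts standing disc down on the tray's platform. Origin: centre of its underside; z up at the start, its yaw means nothing. It slides when pushed
- stopper_c: used rubber bottle stopper, brick red, loose, 10 to 17 g: a disc 30 mm across and 12 mm high with a plug 20 mm across on top, 20 mm high in all. Starts standing disc down on the tray's platform. Origin: centre of its underside; z up at the start, its yaw means nothing. It slides when pushed
- vial: amber glass vial with white label and blue cap, standing loose on the platform among the stoppers, 22 mm across, 40 mm high, 30 g. Origin: centre of its underside. Must not be disturbed
- carton: white and orange medicine carton, loose, 45 x 45 x 75 mm high, 60 g, standing on the bench beyond one x side of the tray. Origin: centre of its underside. Must not be disturbed
- bottle: pale plastic bottle with green cap, loose, 46 mm across, 78 mm high, 120 g, standing on the bench beyond the other x side of the tray. Origin: centre of its underside. Must not be disturbed

How it is judged:
At the end, for the whole second after the job is handed in: All three stoppers lie at rest inside the trough (origin within the trough's inside in x and y, and less than 33 mm above the bench); vial, carton and bottle stand upright (within 0.2 rad) within 15 mm of where they started (y of stopper_a in the frame of tray between 0.1 and 0.162 m and x of stopper_a in the frame of tray between -0.115 and 0.115 m and z of each of stopper_a, stopper_b, stopper_c in the frame of tray below 0.033 m and linear speed of each of stopper_a, stopper_b, stopper_c below 0.02 m/s and y of stopper_b in the frame of tray between 0.1 and 0.162 m and x of stopper_b in the frame of tray between -0.115 and 0.115 m and y of stopper_c in the frame of tray between 0.1 and 0.162 m and x of stopper_c in the frame of tray between -0.115 and 0.115 m and distance of each of vial, carton, bottle from where it was at the start of the episode below 0.015 m and angle between each of vial, carton, bottle's own z axis and vertical below 0.2 rad); the robot touches nothing.
It fails at once if a stopper is lifted (its underside centre more than 35 mm above the platform) (height (world z) of any of stopper_a, stopper_b, stopper_c above 0.075 m).
It fails at once if a stopper is flicked: it goes faster than 0.6 m/s while still up on the platform ((height (world z) of stopper_a above 0.038 m and linear speed of stopper_a above 0.6 m/s) or (height (world z) of stopper_b above 0.038 m and linear speed of stopper_b above 0.6 m/s) or (height (world z) of stopper_c above 0.038 m and linear speed of stopper_c above 0.6 m/s)).
It fails at once if the vial, the carton or the bottle is shifted 15 mm or tipped (distance of any of vial, carton, bottle from where it was at the start of the episode above 0.015 m or angle between any of vial, carton, bottle's own z axis and vertical above 0.3 rad).
It also fails if it takes over 45 s, if anything falls off the work surface, if the arm or the gripper's body presses on something with over 40 N, if the wrist force passes 120 N, or if a joint passes its speed limit or range.

## Robot

A 7-joint arm with a two-finger parallel gripper is mounted at the origin on the work surface. World frame = base frame: x ahead of the robot, y to its left, z up, the work surface at z = 0. Lengths are in m, angles in rad, forces in N, time in s.
With the tool pointing down it reaches from about 0.425 to 0.825 m from the base axis. Payload 3.6 kg.
Tool frame: the origin (TCP) lies on the centre line of the jaws, within the pads' length; the fingertips stand 11 mm ahead of it and the grasp point (between the pads) lies 8 mm behind it (env.tips_ahead is the z of the fingertips in the tool frame, in m); z points along the fingers, y is the direction in which the jaws open and shut (so a half turn about z gives the same grasp; the last joint's range is limited). The gripper opens to 85 mm and grips with 20 to 120 N. Pads are 22 mm wide; open, the fingers measure 114 mm over their backs; the gripper's body (76 mm by 85 mm) begins 54 mm behind the grasp point. The pads swing forward as they close: fully open they stand 13 mm farther back than shut.
Start: joints at [-1.288, 0.615, -0.013, 1.423, 0.008, 1.103, -0.04], TCP at [0.198, 0.619, 0.242] pointing down, gripper open.
Joint ranges: [-3.12, 3.12], [-0.3, 2.06], [-1.34, 1.32], [0.26, 2.42], [-1.36, 4.5], [0.01, 1.98], [-2.84, 2.84]. Speed limits (rad/s): [2.79, 2.79, 3.14, 3.14, 3.14, 3.14, 3.14].

## Interface

Orientations are given as [roll, pitch, yaw] about the fixed x, y, z axes, in that order (R = Rz(yaw) Ry(pitch) Rx(roll)).
In Python, from workcell import env gives the robot as it stands. Calls block until the motion is done:
- env.move_pose(position, orientation): joint-space move of the TCP to a pose.
- env.movel(position, frame=None, feed=0.15, max_force=None): straight line of the TCP; frame=None keeps the orientation; feed is the mean speed in m/s. With max_force (N) it stops when the force on the tool has changed by that much, and returns True; else False.
- env.move_joints(angles): joint-space move.
- env.gripper_open() and env.close_gripper(f_grip=None): open the fingers fully, or close them until they stop; f_grip is the grip in N (None keeps the last).
- env.pause(seconds).
- env.solve_ik(position, orientation): joint angles nearest the present ones, or None.
- env.get_image(name): name is "scene" or "top" or "wrist"; returns a dict with "image" (384x512x3 uint8, red, green, blue), "fx", "fy", "cx", "cy" (pixels), "world_to_cam" (4x4, takes a point from world to camera coordinates). Camera axes: x right, y up, looking along -z (the intrinsics and any distortion apply to the point x, -y, -z); pixel columns grow to the right and rows downward; lengths in m; the calibration is good to about 2 mm. A picture is of the moment at which its call begins. There is no depth.
A pose or a line that the arm cannot do raises env.PlanningError and nothing moves.
- env.finish_job(): hands the job in, once; it reports no verdict.
Readings, each from a call of its own:
- env.read_time_s(): time.
- env.read_q(): joint angles.
- env.read_dq(): joint speeds.
- env.read_joint_efforts(): joint torques, N m.
- env.read_tcp_pos(): TCP position.
- env.read_orientation(): TCP orientation.
- env.read_wrist_force(): force on the tool from outside, world axes, zero at the start.
- env.read_wrist_torque(): the same for the moment, N m.
- env.read_finger_gap(): opening from 0.0 (shut) to 1.0 (fully open).
Only numpy, scipy, OpenCV 4.12 (cv2) and the standard library are available. Lean on these libraries where they do the work, as an engineer would, in place of code of your own. Each camera call takes 0.05 s, during which the arm holds its last target.

## Working session

There is one attempt and no reset: what is moved stays moved. The work goes in short steps, each a Python script; the robot and the scene stay as the last script left them, time stands still between calls to the robot, and variables do not carry over. Pictures are saved under pics/ and viewed, and the job is handed in when it is done.

```bash
mkdir -p pics; ls
python3 - <<'E'
from workcell import env
import cv2
for n in ("scene","top","wrist"):
    d=env.get_image(n); cv2.imwrite(f"pics/{n}0.png",d["image"][:,:,::-1])
    print(n,{k:v for k,v in d.items() if k!="image"})
print(env.read_time_s(),env.read_tcp_pos(),env.read_orientation(),env.tips_ahead,env.read_finger_gap())
E
```

```text
pics
scene {'fx': 374.6675189762103, 'fy': 374.6675189762103, 'cx': 254.93874797571127, 'cy': 194.78206626569659, 'world_to_cam': array([[-0.59436016,  0.80388111,  0.02260872,  0.31441367],
       [-0.45038899, -0.35602869,  0.81877551,  0.22368412],
       [ 0.66624752,  0.47646482,  0.57366847, -1.1149664 ],
       [ 0.        ,  0.        ,  0.        ,  1.        ]])}
top {'fx': 382.32653381780375, 'fy': 382.32653381780375, 'cx': 256.6426626780079, 'cy': 190.2716217352574, 'world_to_cam': array([[-6.92286439e-03, -9.99302018e-01,  3.67089996e-02,
         2.36403649e-02],
       [ 9.84757579e-01, -4.32777274e-04,  1.73931952e-01,
        -5.68471152e-01],
       [-1.73794664e-01,  3.73535729e-02,  9.84073232e-01,
        -7.01393931e-01],
       [ 0.00000000e+00,  0.00000000e+00,  0.00000000e+00,
         1.00000000e+00]])}
wrist {'fx': 310.85303129413086, 'fy': 310.85303129413086, 'cx': 252.4581000033637, 'cy': 190.0979598069766, 'world_to_cam': array([[ 0.30354088,  0.95281323, -0.00314235, -0.64900019],
       [-0.91991025,  0.29219642, -0.26150791,  0.03447077],
       [-0.24825001,  0.08226902,  0.96519622, -0.37976883],
       [ 0.        ,  0.        ,  0.        ,  1.        ]])}
0.15 [0.19737875 0.61871384 0.24139396] [-3.13958407e+00  1.73878516e-05  2.83280205e+00] 0.011 1.0025973873236829
```

View pics/scene0.png

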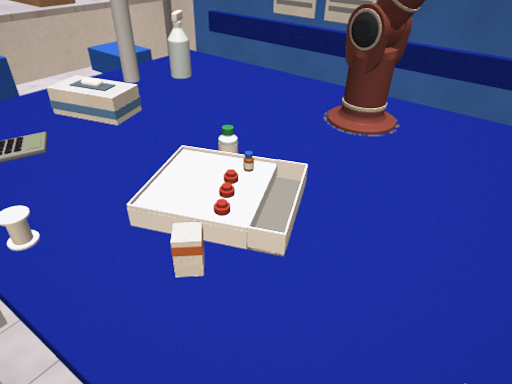

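View pics/top0.png

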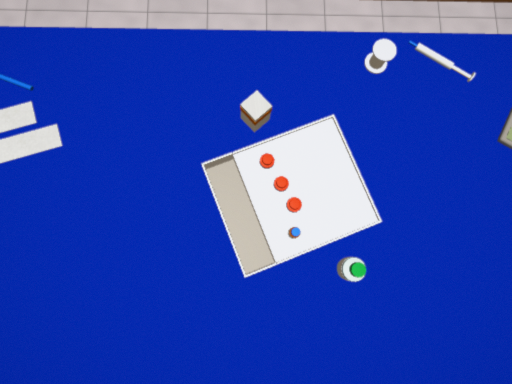

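View pics/wrist0.png

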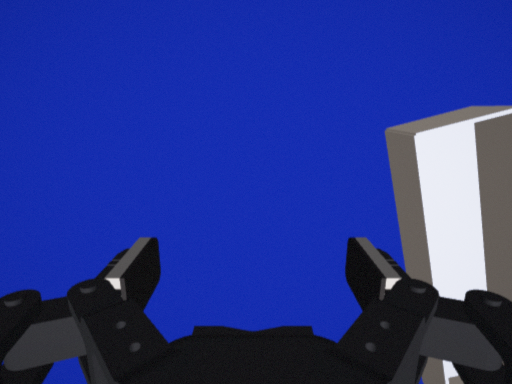

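The top view shows the three stoppers at about (267,160), (281,184) and (294,205). The vial cap is at (295,232), the trough is on the left, the carton is at (257,104) and the bottle at (357,268). Next I fit the tray pose and measure the objects.

```bash
cat > h.py <<'E'
import numpy as np, cv2
def proj(d,P):
    P=np.atleast_2d(P); W=d["world_to_cam"]; c=P@W[:3,:3].T+W[:3,3]
    return np.c_[d["cx"]+d["fx"]*c[:,0]/-c[:,2], d["cy"]-d["fy"]*c[:,1]/-c[:,2]]
def unproj(d,uv,z):
    W=d["world_to_cam"];R=W[:3,:3];o=-R.T@W[:3,3]
    r=R.T@np.array([(uv[0]-d["cx"])/d["fx"],-(uv[1]-d["cy"])/d["fy"],-1]); return o+r*(z-o[2])/r[2]
def T(t,p):
    p=np.atleast_2d(p);c,s=np.cos(t[2]),np.sin(t[2]); return np.c_[t[0]+c*p[:,0]-s*p[:,1],t[1]+s*p[:,0]+c*p[:,1],p[:,2]]
def inv(t,p):
    p=np.atleast_2d(p);c,s=np.cos(t[2]),np.sin(t[2]);x=p[:,0]-t[0];y=p[:,1]-t[1]; return np.c_[c*x+s*y,-s*x+c*y]
E
cat > m.py <<'E'
from workcell import env
from h import *
from scipy.optimize import least_squares
t=env.get_image("top"); s=env.get_image("scene")
# outer rim corners (-x,+y),(+x,+y),(+x,-y),(-x,-y)
rim=np.array([[-.119,.166,.05],[.119,.166,.05],[.119,-.124,.049],[-.119,-.124,.049]])
hsv=cv2.cvtColor(t["image"],cv2.COLOR_RGB2HSV)
m=((hsv[...,1]<90)&(hsv[...,2]>60)).astype(np.uint8)
m[:110]=0; m[:, :190]=0; m[:,390:]=0
m=cv2.morphologyEx(m,cv2.MORPH_CLOSE,np.ones((15,15)))
cs,_=cv2.findContours(m,cv2.RETR_EXTERNAL,cv2.CHAIN_APPROX_NONE); c=max(cs,key=cv2.contourArea)
bx=cv2.approxPolyDP(cv2.convexHull(c),8,True).reshape(-1,2); print(bx)
guess=np.array([[245,277],[203,164],[333,115],[381,222]],float)
tr=lambda p:(proj(t,T(p,rim))-guess).ravel()
f=least_squares(tr,[.5,-.1,.36]); tp=f.x; print("tray",tp,np.degrees(tp[2])); print(f.fun.round(1))
def blobs(d,lo,hi,amin=25):
    h=cv2.cvtColor(d["image"],cv2.COLOR_RGB2HSV); k=cv2.inRange(h,lo,hi)
    n,_,st,ce=cv2.connectedComponentsWithStats(k); return [(ce[i],st[i][4],st[i][:4]) for i in range(1,n) if st[i][4]>amin]
h2=hsv.copy();h2[...,0]=(h2[...,0].astype(int)+90)%180
k=cv2.inRange(h2,(80,150,80),(100,255,255)); n,_,st,ce=cv2.connectedComponentsWithStats(k)
for i in range(1,n):
    if st[i][4]>25:
        w=unproj(t,ce[i],.053); print("red",ce[i].round(1),st[i][4],w.round(4),inv(tp,w).round(4))
for nm,uv,z in (("vial",(295,232),.078),("carton",(256.5,104),.075),("bottle",(357.5,269),.077)):
    w=unproj(t,uv,z); print(nm,w.round(4),inv(tp,w).round(4))
big=cv2.resize(t["image"][80:300,180:400],None,fx=2.7,fy=2.7,interpolation=cv2.INTER_CUBIC)[:,:,::-1].copy()
def dr(P,col):
    q=((proj(t,T(tp,P))-[180,80]+.5)*2.7).astype(int); cv2.polylines(big,[q],True,col,1)
dr(rim,(0,255,0)); dr(np.array([[-.115,.1,.04],[.115,.1,.04],[.115,-.12,.04],[-.115,-.12,.04]]),(255,0,255))
cv2.imwrite("pics/fit.png",big)
print("scene pred",proj(s,T(tp,rim)).round(1))
E
python3 m.py
```

```text
[[333 114]
 [381 221]
 [244 276]
 [202 163]
 [241 111]]
tray [ 0.57145865 -0.06628216  0.36968803] 21.181563714660506
[-0.4  1.1 -2.1 -0.6  1.2 -0.9  1.5  0. ]
red [266.7 160.4] 149 [0.628  0.0013 0.053 ] [[0.0772 0.0426]]
red [280.9 183.2] 148 [ 0.5819 -0.0261  0.053 ] [[0.0243 0.0337]]
red [293.7 204.2] 154 [ 0.5403 -0.0504  0.053 ] [[-0.0233  0.0261]]
vial [ 0.4847 -0.0482  0.078 ] [[-0.0744  0.0482]]
carton [0.737  0.0216 0.075 ] [[0.1861 0.0221]]
bottle [ 0.4164 -0.1623  0.077 ] [[-0.1793 -0.0335]]
scene pred [[308.5 162.8]
 [286.5 233.3]
 [126.9 202.8]
 [182.6 144. ]]
```

View pics/fit.png

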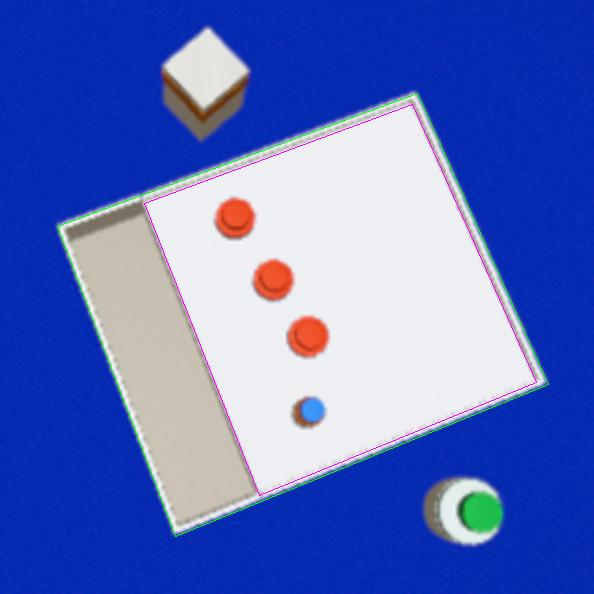

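The fit residual is 2 px or less, and the stopper rows come out at x = 77, 24 and -23 mm with the vial at -74 mm, which matches the spec. Next I close the gripper and do the first sweep on the far stopper.

```bash
cat > sw.py <<'E'
from workcell import env
from h import *
tp=np.array([0.57146,-0.06628,0.36969]); O=[np.pi,0,tp[2]+np.pi/2]
def W(x,y,z): return T(tp,[[x,y,z]])[0]
def sweep(x,y,zt=.0445,yend=.098,first=False):
    y0=y-.015-.011-.02; z=zt+env.tips_ahead
    if first: env.move_pose(W(x,y0,.13),O)
    else: env.movel(W(x,y0,.13),feed=.2)
    p=env.read_tcp_pos(); print("above",inv(tp,p).round(4),p[2],env.read_orientation())
    hit=env.movel(W(x,y0,z),feed=.1,max_force=5); print("down hit",hit,env.read_tcp_pos()[2])
    if hit: return
    hit=env.movel(W(x,yend,z),feed=.07,max_force=15); print("push hit",hit,inv(tp,env.read_tcp_pos()),env.read_wrist_force())
    env.movel(W(x,yend-.01,z),feed=.1)
    env.movel(W(x,yend-.01,.13),feed=.2)
def pic(n,f):
    cv2.imwrite(f"pics/{f}.png",env.get_image(n)["image"][:,:,::-1])
E
python3 - <<'E'
from sw import *
env.close_gripper(20)
print(env.solve_ik(W(.077,-.003,.13),O))
sweep(.077,.0426,first=True)
pic("top","t1"); pic("scene","s1"); print(env.read_time_s())
E
```

```text
[-0.12911019  0.73739236  0.27869156  1.56735617 -0.24415945  0.87125414
  0.60835319]
above [[ 0.0778 -0.0019]] 0.13005052421132707 [ 3.14101404e+00 -8.91770863e-04  1.94281903e+00]
down hit False 0.056101081206687296
push hit False [[0.07693403 0.09723349]] [-0.45610352 -0.62506116 -0.35583843]
7.2167
```

```bash
python3 -c "
import cv2,numpy as np
a=cv2.imread('pics/t1.png')[80:300,150:400];b=cv2.imread('pics/s1.png')[100:320,100:350]
cv2.imwrite('pics/c1.png',cv2.resize(np.hstack([a,b]),None,fx=1.6,fy=1.6))"
```

```text
(no output)
```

View pics/c1.png

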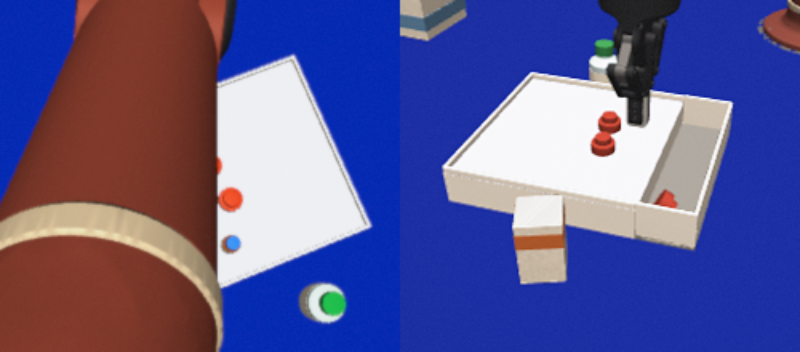

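The first stopper is in the trough, seen at the lower right of the scene crop near (665,200), and nothing else moved. I'll do the second one now.

Run:
```python
from sw import *
sweep(.0243,.0337)
pic("scene","s2"); pic("wrist","w2"); print(env.read_time_s())
a=cv2.imread('pics/s2.png')[100:320,100:350];b=cv2.imread('pics/w2.png')
cv2.imwrite('pics/c2.png',np.hstack([cv2.resize(a,(400,352)),cv2.resize(b,(400,352))]))
```

```text
above [[ 0.025  -0.0105]] 0.1293951975623697 [-3.14156235e+00 -2.30183906e-03  1.94203544e+00]
down hit False 0.05603575356063085
push hit False [[0.02421013 0.09731252]] [ 0.42705316 -0.51487463 -0.15168307]
11.425
```

View pics/c2.png

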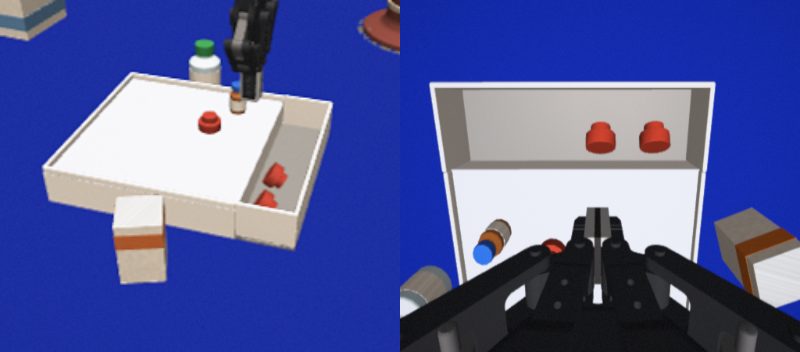

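The second stopper is in too; the wrist view shows two in the trough, at (600,137) and (655,137). The knuckles spread sideways toward the vial row, so for the last stopper I turn the tool 90° to keep the narrow side facing the vial.

Run:
```python
import sw
from sw import *
x,y=-.0233,.0261
y0=y-.015-.02-.022
best=[]
for yaw in (tp[2],tp[2]+np.pi):
    q=env.solve_ik(W(x,y0,.15),[np.pi,0,yaw]); print(yaw,q)
    if q is not None: best.append((np.abs(np.array(q)-env.read_q()).max(),yaw))
env.movel(W(.0243,.04,.16),feed=.2)
yaw=min(best)[1]
env.move_pose(W(x,y0,.16),[np.pi,0,yaw])
hit=env.movel(W(x,y0,.0445+env.tips_ahead),feed=.12,max_force=5)
print(hit,inv(tp,env.read_tcp_pos()),env.read_tcp_pos()[2],env.read_orientation(),env.read_time_s())
pic("scene","s3"); pic("wrist","w3")
a=cv2.imread('pics/s3.png')[100:320,100:350];b=cv2.imread('pics/w3.png')
cv2.imwrite('pics/c3.png',np.hstack([cv2.resize(a,(400,352)),cv2.resize(b,(400,352))]))
```

```text
0.36969 [-0.31023882  0.71128033  0.76002734  1.78336008 -0.61207075  0.89908407
 -0.47541361]
3.511282653589793 [ 0.25132505  0.60213044 -0.16763469  1.76523077  0.13406191  0.78531086
  1.9581546 ]
False [[-0.02291544 -0.03142047]] 0.05619103338486135 [ 3.14059746e+00 -1.19431046e-03  3.69616634e-01] 13.9083
```

View pics/c3.png

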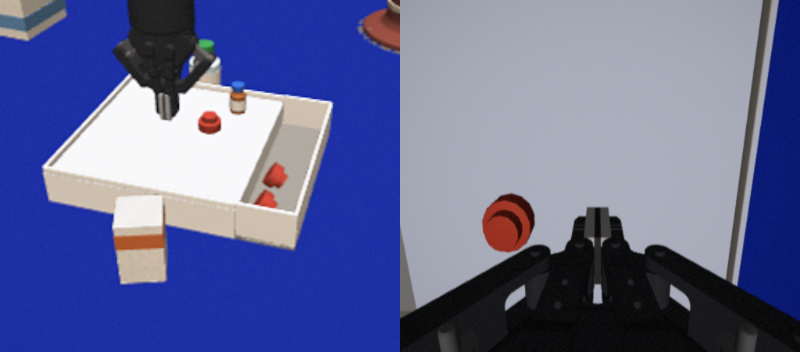

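The fingers are behind the third stopper with clear space around them, and the knuckles sit well above the stopper's height. Pushing now.

```bash
python3 - <<'E'
from sw import *
x=-.0233; z=.0445+env.tips_ahead
print(env.movel(W(x,.101,z),feed=.07,max_force=15),inv(tp,env.read_tcp_pos()),env.read_wrist_force())
env.movel(W(x,.085,z),feed=.1); env.movel(W(x,.085,.17),feed=.2)
env.move_joints([-1.288,0.615,-0.013,1.423,0.008,1.103,-0.04]) 
pic("scene","s4"); pic("top","t4"); print(env.read_time_s())
a=cv2.imread('pics/s4.png')[100:320,100:350];b=cv2.imread('pics/t4.png')[80:300,150:400]
cv2.imwrite('pics/c4.png',np.hstack([cv2.resize(a,(400,352)),cv2.resize(b,(400,352))]))
E
sed -i 's/"fit.png"/"fit4.png"/' m.py; python3 m.py
```

```text
False [[-0.02335555  0.10052204]] [ 0.6376368  -0.4241922   0.23068444]
19.65
[[333 114]
 [381 221]
 [244 276]
 [202 163]
 [241 111]]
tray [ 0.57145865 -0.06628216  0.36968803] 21.181563714660506
[-0.4  1.1 -2.1 -0.6  1.2 -0.9  1.5  0. ]
red [229.4 177.4] 138 [0.5936 0.0749 0.053 ] [[0.0716 0.1236]]
red [239.1 201.1] 140 [0.5465 0.0558 0.053 ] [[0.0209 0.1229]]
red [251.2 221.9] 106 [0.5061 0.0326 0.053 ] [[-0.0252  0.1158]]
vial [ 0.4847 -0.0482  0.078 ] [[-0.0744  0.0482]]
carton [0.737  0.0216 0.075 ] [[0.1861 0.0221]]
bottle [ 0.4164 -0.1623  0.077 ] [[-0.1793 -0.0335]]
scene pred [[308.5 162.8]
 [286.5 233.3]
 [126.9 202.8]
 [182.6 144. ]]
```

View pics/c4.png

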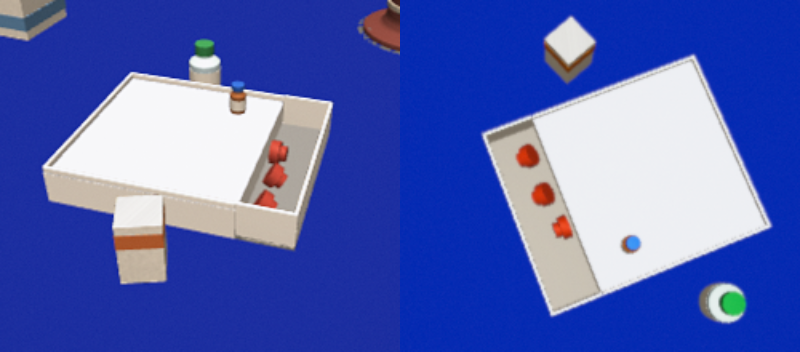

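All three are off the platform, and the vial, carton and bottle look the same as before. The third stopper (top pixel 251,222) lies a bit closer to the edge, so I'm zooming in to see how it rests.

Run:
```python
from sw import *
a=cv2.imread('pics/s4.png')[160:255,225:325];b=cv2.imread('pics/t4.png')[150:280,195:290]
cv2.imwrite('pics/c5.png',np.hstack([cv2.resize(a,(400,500),interpolation=2),cv2.resize(b,(390,500),interpolation=2)]))
# vial shift check
a=cv2.imread('pics/top0.png').astype(int);b=cv2.imread('pics/t4.png').astype(int)
for n,(u,v) in dict(vial=(295,232),carton=(257,110),bottle=(354,268)).items():
    print(n,abs(a-b)[v-20:v+20,max(u-20,280 if n=="vial" else 0):u+20].mean())
```

```text
vial 0.6054761904761905
carton 1.1770833333333333
bottle 1.423125
```

View pics/c5.png

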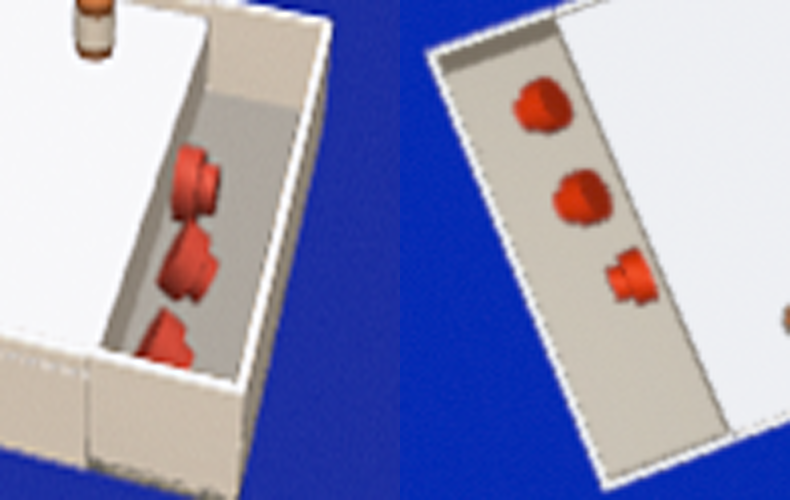

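The third stopper lies on its side with its underside, which holds its origin, facing the platform wall, so its y margin past 0.100 may be near zero. I'll measure the gap up close with the wrist camera before handing in.

Run:
```python
from sw import *
d=env.get_image("wrist");Wc=d["world_to_cam"];o=-Wc[:3,:3].T@Wc[:3,3];
p=np.array(env.read_tcp_pos());yaw=env.read_orientation()[2];c,s=np.cos(yaw),np.sin(yaw)
r=o-p; off=np.array([c*r[0]+s*r[1],s*r[0]-c*r[1],r[2]]);print("cam off in tool x,y, up:",off)
f=-Wc[2,:3]; print("look tool x",c*f[0]+s*f[1],f[2])
# view straight: tool x along tray +y or -x
for nm,yaw in (("x",tp[2]),("-x",tp[2]+np.pi),("y",tp[2]+np.pi/2)):
    print(nm,env.solve_ik(W(-.025,.125,.16),[np.pi,0,yaw]) is not None)
t=env.get_image("top");Wt=t["world_to_cam"];o=-Wt[:3,:3].T@Wt[:3,3];print("topcam in tray",inv(tp,o),o[2])
```

```text
cam off in tool x,y, up: [0.06602109 0.00046085 0.1322536 ]
look tool x -0.26149827955626487 -0.9652038422964351
x True
-x True
y True
topcam in tray [[-0.08251443  0.15622683]] 0.7882304753527746
```

Run:
```python
from sw import *
env.move_pose(W(-.07,.135,.14),[np.pi,0,tp[2]]); env.pause(.2)
d=env.get_image("wrist"); np.save("w5.npy",d,allow_pickle=True)
cv2.imwrite("pics/w5.png",cv2.resize(d["image"][:,:,::-1],(768,576)))
print(env.read_time_s(),proj(d,T(tp,[[-.115,.1,.04],[.115,.1,.04],[-.115,.1,.006],[.115,.1,.006],[-.025,.1,.021]])).round(1)*1.5)
```

```text
22.4083 [[ 444.6   371.55]
 [ 466.05 -137.25]
 [ 437.1   347.1 ]
 [ 453.3   -94.35]
 [ 446.25  200.7 ]]
```

View pics/w5.png

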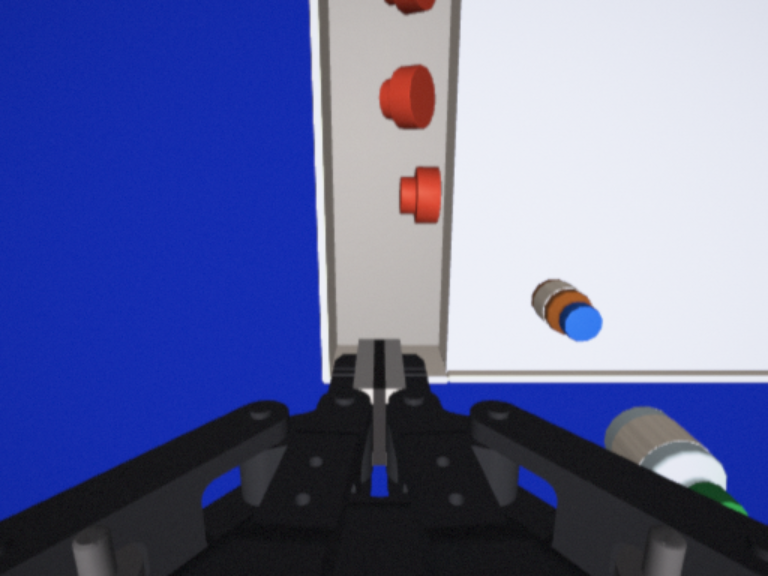

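Run:
```python
from sw import *
d=np.load("w5.npy",allow_pickle=True).item(); im=d["image"]
for r in (116,122,130,138,145): print(r,[tuple(int(v) for v in im[r,c]) for c in range(286,306)])
b=cv2.resize(im[100:160,255:315,::-1],None,fx=10,fy=10,interpolation=cv2.INTER_CUBIC); cv2.imwrite("pics/w6.png",b)
for z in (.006,.021,.036,.04): print(z,proj(d,T(tp,[[-.025,.1,z],[-.025,.103,z]])).round(1).tolist())
```

```text
116 [(180, 59, 41), (179, 58, 42), (176, 55, 38), (176, 56, 39), (174, 55, 39), (170, 55, 37), (170, 61, 47), (169, 105, 97), (189, 179, 177), (189, 185, 181), (161, 156, 151), (118, 111, 106), (110, 105, 98), (111, 105, 101), (111, 103, 99), (111, 105, 101), (143, 142, 145), (232, 234, 243), (236, 239, 247), (236, 238, 246)]
122 [(216, 74, 52), (214, 72, 51), (213, 72, 52), (213, 73, 52), (211, 70, 49), (212, 73, 52), (208, 69, 48), (195, 82, 70), (160, 144, 142), (179, 177, 174), (147, 141, 137), (115, 110, 103), (110, 105, 99), (113, 105, 100), (111, 105, 100), (120, 114, 111), (162, 161, 166), (232, 234, 243), (236, 238, 246), (236, 239, 247)]
130 [(229, 94, 70), (229, 92, 69), (228, 89, 68), (227, 87, 64), (227, 88, 65), (227, 85, 63), (227, 84, 64), (218, 96, 83), (175, 157, 155), (179, 175, 173), (131, 126, 121), (112, 105, 99), (109, 104, 97), (110, 103, 98), (109, 105, 99), (131, 128, 128), (211, 213, 223), (234, 237, 245), (236, 239, 247), (235, 238, 246)]
138 [(205, 68, 47), (209, 73, 52), (207, 69, 47), (208, 69, 48), (209, 70, 48), (210, 71, 51), (208, 76, 56), (189, 110, 99), (185, 174, 171), (168, 162, 159), (118, 112, 107), (112, 105, 100), (111, 104, 98), (111, 104, 99), (113, 107, 102), (141, 139, 141), (231, 233, 242), (237, 239, 247), (236, 238, 246), (236, 238, 247)]
145 [(154, 47, 34), (154, 46, 32), (158, 50, 35), (158, 51, 36), (159, 51, 36), (161, 65, 54), (174, 126, 119), (185, 178, 176), (183, 179, 176), (151, 145, 142), (114, 109, 104), (111, 105, 101), (109, 104, 100), (113, 106, 101), (117, 112, 108), (162, 161, 167), (232, 235, 244), (237, 239, 247), (237, 239, 247), (236, 239, 247)]
0.006 [[295.0, 132.3], [291.5, 132.3]]
0.021 [[297.5, 133.8], [293.8, 133.8]]
0.036 [[300.3, 135.6], [296.3, 135.6]]
0.04 [[301.1, 136.1], [297.1, 136.1]]
```

View pics/w6.png

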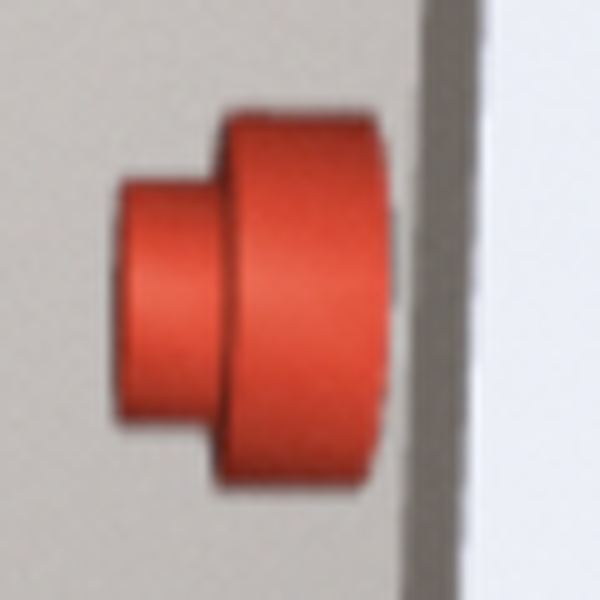

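There is visible floor between the disc and the wall. The observed wall line agrees with the projection to within about 1 px, and the underside sits roughly 4–5 mm inside the trough. I check that everything is at rest, then hand in.

Run:
```python
from sw import *
d=np.load("w5.npy",allow_pickle=True).item()["image"].astype(int); env.pause(.5)
e=env.get_image("wrist")["image"].astype(int)
print("max diff in trough",abs(d-e)[:220,215:320].max(),abs(d-e).mean(), env.read_time_s(), env.read_wrist_force())
env.finish_job()
```

```text
max diff in trough 114 2.7811516655815973 22.9583 [0.06252812 0.37142604 0.21602519]
the job is handed in; nothing more can be done
```

I swept the three stoppers into the trough one at a time with closed fingers at about 0.07 m/s, and handed the job in at about 23 s. For the last one I turned the tool 90° so the knuckles stayed clear of the vial.

**Checks that passed:**
- **Stoppers:** The last images show all three lying in the trough. In the tray frame they are at about x = 72, 21 and -25 mm. The third is the closest to the platform wall. It lies on its side with its underside facing the wall, and I measured that underside at y ≈ 104–105 mm, 4–5 mm past the 100 mm limit.
- **Vial, carton and bottle:** The top-view patches around them are nearly unchanged from the first picture. They look unmoved and upright.
- **Robot:** When I handed in, the fingertips were about 13 cm above the bench and the wrist force was near zero, so it was touching nothing.

**Check that was not clean:** The final at-rest test compared two wrist pictures about 0.5 s apart. They differed by 2.8 grey levels on average, with a peak of 114 in the trough area. This could be a small camera or arm shift showing up at edges, but I did not confirm that before handing in. The picture test therefore did not prove the stoppers were still.

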